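Tools back on their outlines before the shed is shut

TASK

Put the shed tools away: lay the red-handled combination pliers, the blue-handled long-nose pliers and the green trowel flat on the cream pads painted with their own outlines, each on top of its outline and pointing the way the outline points, and stand the black rubber stopper, wide end down, on the black disc of its pad. Leave the amber jar and the yellow tape measure where they are, and let go of everything.

Things in the scene. Friction and masses are not known exactly. Their poses are not given: they have to be found in the camera images.
- combi_pliers: Combination pliers with short blunt steel jaws and red handles, closed and lying flat, 150 mm long, 47 mm wide over the handles, about 200 g. Origin: on the underside, below the pivot, which is a round steel boss 24 mm across and 14 mm high: the place to grip, across y. +x points to the jaws (tip at +45 mm, 12 mm thick; the head is 24 mm wide out to +22 mm), the handles end at -105 mm (13 mm thick). z up.
- longnose_pliers: Long-nose pliers with slender tapering steel jaws and blue handles, closed and lying flat, 170 mm long, 47 mm wide over the handles, about 160 g. Origin: on the underside, below the pivot, which is a round steel boss 24 mm across and 14 mm high: the place to grip, across y. +x points to the jaws (tip at +60 mm, 12 mm thick), the handles end at -110 mm (13 mm thick). z up.
- trowel: Small green garden trowel lying flat, hollow side up, 198 mm long, about 150 g. Origin: on the underside, below the handle, a round green bar 26 mm across (its axis 13 mm up) that runs from -70 to +25 mm: grip it at the origin, across y. +x points to the blade, which starts at +52 mm, is 56 mm wide and 10 mm high at its side lips, and ends in a point at +128 mm. z up.
- stopper: Black rubber stopper standing on its wide end: a slightly tapered round plug, 47 mm across below, 41 mm above, 34 mm high, about 50 g, with a small grey dot on top. Origin: centre of the underside, z up; grip it across any diameter.
- pad_combi: Fixed cream pad, 216 mm (x) by 72 mm (y), 3 mm thick, with a plain red silhouette of the combination pliers painted on it, 2 mm bigger all round than the tool. Origin: middle of the underside; +x is the way the painted tool points. The tool's origin belongs on the pad's centre line, 30 mm from the pad's middle towards +x (the jaw end), 3 mm up.
- pad_longnose: Fixed cream pad, 216 mm (x) by 72 mm (y), 3 mm thick, with a plain blue silhouette of the long-nose pliers painted on it, 2 mm bigger all round than the tool. Origin: middle of the underside; +x is the way the painted tool points. The tool's origin belongs on the pad's centre line, 25 mm from the pad's middle towards +x (the jaw end), 3 mm up.
- pad_trowel: Fixed cream pad, 216 mm (x) by 72 mm (y), 3 mm thick, with a plain green silhouette of the trowel painted on it, 2 mm bigger all round than the tool. Origin: middle of the underside; +x is the way the painted tool points. The tool's origin belongs on the pad's centre line, 30 mm from the pad's middle towards -x (the handle end), 3 mm up.
- pad_stopper: Fixed square cream pad, 80 mm by 80 mm, 3 mm thick, with a black painted disc 52 mm across in its middle, where the stopper stands. Origin: middle of the underside, z up.
- screw_jar: Bystander, loose: short amber jar with a brass lid, 56 mm across, 50 mm high. Origin: centre of the underside. To be left where it is.
- tape_measure: Bystander, loose: yellow tape measure lying flat, 55 by 60 mm, 36 mm high, a small steel tongue out of its -x side. Origin: centre of the underside. To be left where it is.
Things that resemble listed ones, but are neither listed nor needed, are in the scene too. Several things have the shape of the stopper; the one meant has the colours described above. Leave any brown look-alike of the combi_pliers alone.

How it is judged:
By the outcome, as a careful person would: the job done as asked, in the order asked, and still so for the second after the job is handed in, with the robot touching nothing.
It also fails if it takes over 102 s, if anything falls off the work surface, if the arm or the gripper's body presses on something with over 40 N, if the wrist force passes 120 N, or if a joint passes its speed limit or range.

ROBOT

A 6-joint arm with a two-finger parallel gripper is mounted at the origin on the work surface. World frame = base frame: x ahead of the robot, y to its left, z up, the work surface at z = 0. Lengths are in m, angles in rad, forces in N, time in s.
With the tool pointing down it reaches from about 0.375 to 0.975 m from the base axis. Payload 3.8 kg.
Tool frame: the origin (TCP) lies at the very end of the fingers, on their centre line; the grasp point (between the pads) lies 19 mm behind it; x points along the fingers, y is the direction in which the jaws open and shut, and the axes are right-handed (so a half turn about x gives the same grasp; the last joint's range is limited). The gripper opens to 88 mm and grips with 3 to 60 N. Pads are 18 mm wide; open, the fingers measure 123 mm over their backs; the gripper's body (75 mm by 187 mm) begins 45 mm behind the grasp point.
Start: joints at [1.246, 0.264, 1.604, -0, 1.274, -0.037], TCP at [0.192, 0.647, 0.239] pointing down, gripper open.
Joint ranges: [-2.63, 2.63], [-0.94, 2.18], [0.31, 2.57], [-1.31, 4.45], [0, 2.66], [-2.55, 2.55]. Speed limits (rad/s): [2.57, 2.57, 3.14, 3.14, 3.14, 3.14].

INTERFACE

Orientations are given as a rotation vector (axis times angle).
In Python, from plant import read_state, get_image, get_calibration, hand_in, finder gives the robot as it stands. The module is installed in compiled form; this text tells all that it offers.
- The arm moves only by the shell command python3 -m crank 'ROWS' [FORCE]. ROWS is text: rows parted by semicolons, each of 7 numbers parted by spaces: the shift along the world's x, y, z in mm, then the turn, a rotation vector about the world's x, y, z in rad, then the closure in counts, from 0 (fully open) to 255 (shut). A call has exactly 10 rows; each row is the pose to reach, as a shift and turn from the pose measured when the call began; what a row does not reach only later rows make up. A row lasts 1/8 s, in which the tool goes at most 62.5 mm and 10.7 degrees, less where a joint would pass 70% of its speed; a pose out of reach is approached as far as the arm can. A call with a gripper value outside its range is refused whole. The fingers move at their own pace and stop on an object; FORCE is the grip in N (left out, the last holds). Time passes only in rows, so rows that repeat a pose let the fingers close, or fill a call up. It gives the time, the measured TCP pose, the force and the opening at its end, in the units of the state.
- read_state(): the state, without advancing time (a new reading comes with each control period).
- get_image(name): name is "scene" or "top" or "wrist"; returns the picture (420x560x3 uint8, blue, green, red); there is no depth.
- get_calibration(name): a dict with "fx", "fy", "cx", "cy" (pixels), "extrinsics" (4x4, takes a point from camera to world coordinates). Camera axes: x right, y up, looking along -z (the intrinsics and any distortion apply to the point x, -y, -z); pixel columns grow to the right and rows downward; lengths in m; the calibration is good to about 2 mm. A picture is of the moment at which its call begins: read the wrist's pose just before it. get_calibration takes no time and is no camera call; for the wrist camera it gives the pose at the moment of the call.
- hand_in(): hands the job in, once; it reports no verdict.
Trained networks look in the newest picture that a camera, given by its name, has taken for a name from the list of things; names that differ only in an ending like _2 or _b are one class to them, and where a whole thing is asked for, a point or a joint stands for the part that bears it (a point fixed in the world has none). Each returns a list of dicts, best first, with "score" (0 to 1); they miss things now and then, are a little off and sometimes report something else, mostly with a low value. They report only what shows in the picture. A call takes as long as a camera call. They do not tell look-alikes from the thing itself.
- finder.find_in(label, camera): "extent" ([left, top, right, bottom] in pixels, round what is visible of it).
The state is a dict: "time_s": time; "qpos": joint angles; "joint_vel": joint speeds; "joint_torque": joint torques, N m; "ee_pos": TCP position; "tool_rot": TCP orientation; "wrist_force": force on the tool from outside, world axes, zero at the start; "moment": the same for the moment, N m; "grip_width": finger opening in m.
Only numpy, scipy, OpenCV 4.12 (cv2) and the standard library are available. Lean on these libraries where they do the work, as an engineer would, in place of code of your own. Each camera call takes 0.05 s, during which the arm holds its last target.

## Working session

There is one attempt and no reset: what is moved stays moved. The work goes in short steps, Python scripts to look and compute and a shell command to move; the robot and the scene stay as the last step left them, time stands still between calls to the robot, and variables do not carry over. Pictures are saved under pics/ and viewed, and the job is handed in when it is done.

```bash
mkdir -p pics; ls
python3 - <<'E'
from plant import *
import cv2,numpy as np
s=read_state();print({k:np.round(v,3).tolist() for k,v in s.items()})
for n in("scene","top","wrist"):
    cv2.imwrite(f"pics/{n}0.png",get_image(n));c=get_calibration(n);print(n,{k:np.round(v,4).tolist() if not isinstance(v,str) else v for k,v in c.items()})
E
```

```text
pics
{'time_s': 0.0, 'qpos': [1.246, 0.265, 1.605, 0.0, 1.274, -0.037], 'joint_vel': [-0.002, 0.002, 0.0, -0.002, -0.0, 0.001], 'joint_torque': [0.001, -50.211, -35.688, 0.073, 0.029, -0.0], 'ee_pos': [0.191, 0.647, 0.237], 'tool_rot': [0.224, 1.559, -0.228], 'wrist_force': [0.119, -0.349, 0.95], 'moment': [-0.029, -0.063, -0.001], 'grip_width': 0.088}
scene {'fx': 428.1564, 'fy': 428.1564, 'cx': 278.3487, 'cy': 203.4309, 'extrinsics': [[-0.2853, -0.6082, 0.7408, 1.2234], [0.9584, -0.1841, 0.2181, 0.1749], [0.0037, 0.7722, 0.6354, 0.6197], [0.0, 0.0, 0.0, 1.0]]}
top {'fx': 463.5854, 'fy': 463.5854, 'cx': 277.4255, 'cy': 210.6422, 'extrinsics': [[0.0276, 0.9846, -0.1724, 0.3861], [-0.9996, 0.029, 0.0052, 0.0043], [0.0101, 0.1722, 0.985, 1.215], [0.0, 0.0, 0.0, 1.0]]}
wrist {'fx': 374.0727, 'fy': 374.0727, 'cx': 275.3565, 'cy': 207.5203, 'extrinsics': [[0.2826, -0.9212, -0.2673, 0.1229], [0.9592, 0.2709, 0.0807, 0.6671], [-0.0019, -0.2792, 0.9602, 0.3817], [0.0, 0.0, 0.0, 1.0]]}
```

View pics/top0.png

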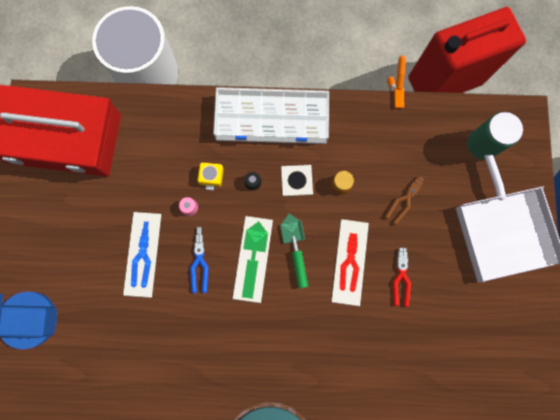

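View pics/scene0.png

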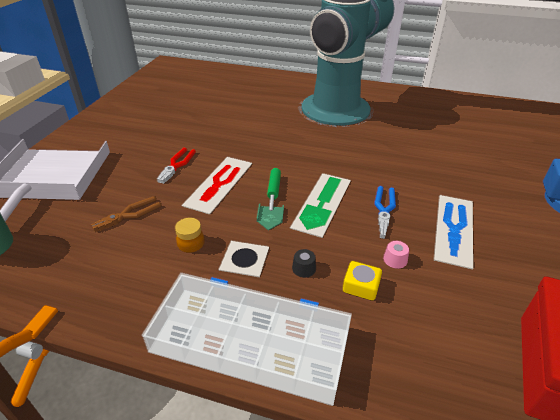

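View pics/wrist0.png

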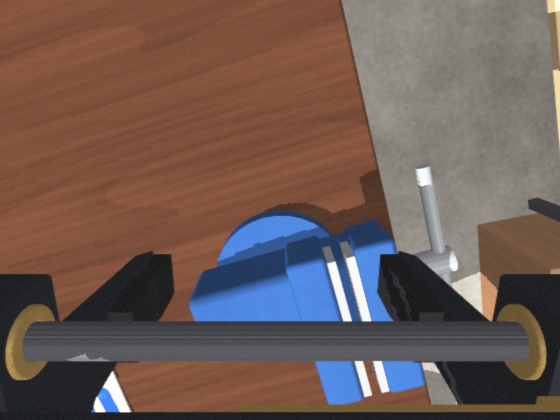

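The top view shows these things, with their pixels:
- **Combination pliers:** the red ones at (402,276) are the target. The brown pair at (405,200) and the orange one at (398,85) are look-alikes to leave alone.
- **Long-nose pliers:** the blue ones at (199,260).
- **Trowel:** at (297,250).
- **Stopper:** the black one with a grey dot at (253,181). The pink one at (188,206) is a look-alike.
- **Pads:** long-nose (142,254), trowel (253,259), combi (350,262) and stopper (297,180).
- **Bystanders:** jar (343,181) and tape measure (210,175).

Next I'll measure positions.

```bash
cat > h.py <<'E'
from plant import *
import cv2,numpy as np
def ray(cal,uv,z):
    E=np.array(cal["extrinsics"]);u,v=np.atleast_2d(uv).astype(float).T
    d=np.c_[(u-cal["cx"])/cal["fx"],-(v-cal["cy"])/cal["fy"],-np.ones_like(u)]@E[:3,:3].T
    o=E[:3,3];t=(z-o[2])/d[:,2];return (o+d*t[:,None])[:,:2]
def proj(cal,P):
    E=np.array(cal["extrinsics"]);p=(np.atleast_2d(P)-E[:3,3])@E[:3,:3]
    return np.c_[cal["cx"]+cal["fx"]*p[:,0]/-p[:,2],cal["cy"]-cal["fy"]*p[:,1]/-p[:,2]]
def masks(im):
    h=cv2.cvtColor(im,cv2.COLOR_BGR2HSV).astype(int);H,S,V=h[...,0],h[...,1],h[...,2]
    return dict(red=((H<6)|(H>174))&(S>190)&(V>110),blue=(H>98)&(H<125)&(S>120)&(V>80),green=(H>50)&(H<92)&(S>100)&(V>40),
      cream=(S<50)&(V>170),black=(V<55)&(S<120), wood=(H<15)&(S>90)&(V<140))
def blobs(m,mina=60):
    n,l,st,c=cv2.connectedComponentsWithStats(m.astype(np.uint8));
    return [(st[i].tolist(),c[i].round(1).tolist(),l==i) for i in range(1,n) if st[i][4]>=mina]
E
python3 - <<'E'
from h import *
im=get_image("top");cal=get_calibration("top")
for n in["combi_pliers","longnose_pliers","trowel","stopper","pad_combi","pad_longnose","pad_trowel","pad_stopper","screw_jar","tape_measure"]:
    print(n,[(np.round(d["extent"]).tolist(),round(d["score"],2)) for d in finder.find_in(n,"top")[:3]])
roi=np.zeros(im.shape[:2],bool);roi[150:310,115:440]=1
for k,m in masks(im).items():
    if k=="wood":continue
    for st,c,b in blobs(m&roi,40):
        uv=np.argwhere(b)[:,::-1];w=ray(cal,uv,.006);mu=w.mean(0);val,vec=np.linalg.eigh(np.cov(w.T));
        print(k,st,c,"world",mu.round(3),"ang",np.degrees(np.arctan2(vec[1,1],vec[0,1])).round(1),"sd",np.sqrt(val).round(3))
cv2.imwrite("pics/crop1.png",cv2.resize(im[150:310,110:440],None,fx=2.4,fy=2.4,interpolation=cv2.INTER_CUBIC))
E
```

```text
combi_pliers [([385.0, 177.0, 425.0, 225.0], 0.74), ([393.0, 250.0, 410.0, 305.0], 0.73)]
longnose_pliers [([187.0, 226.0, 205.0, 295.0], 0.95)]
trowel [([394.0, 247.0, 411.0, 306.0], 0.74), ([278.0, 214.0, 307.0, 290.0], 0.55), ([230.0, 215.0, 275.0, 301.0], 0.36)]
stopper [([242.0, 172.0, 263.0, 193.0], 0.77), ([180.0, 197.0, 200.0, 217.0], 0.63), ([279.0, 214.0, 306.0, 288.0], 0.4)]
pad_combi [([334.0, 220.0, 368.0, 309.0], 0.78)]
pad_longnose [([124.0, 212.0, 164.0, 296.0], 0.6)]
pad_trowel [([230.0, 215.0, 275.0, 300.0], 0.85)]
pad_stopper [([280.0, 166.0, 311.0, 194.0], 0.88)]
screw_jar [([332.0, 169.0, 355.0, 193.0], 0.8)]
tape_measure [([200.0, 164.0, 223.0, 191.0], 0.82)]
red [341, 234, 17, 57, 431] [349.8, 262.5] world [ 0.466 -0.194] ang 174.0 sd [0.011 0.041]
red [393, 270, 19, 37, 395] [401.6, 288.2] world [ 0.404 -0.328] ang 178.3 sd [0.014 0.025]
blue [131, 222, 20, 66, 581] [141.4, 258.4] world [0.462 0.347] ang 177.5 sd [0.012 0.045]
blue [190, 253, 18, 40, 410] [198.7, 273.4] world [0.427 0.197] ang -176.8 sd [0.014 0.028]
green [281, 215, 23, 28, 408] [291.3, 228.9
[... 373 characters left out ...]
9] world [0.698 0.186] ang 126.2 sd [0.007 0.009]
cream [124, 212, 37, 85, 1627] [142.3, 252.8] world [0.477 0.346] ang 177.7 sd [0.024 0.068]
cream [233, 216, 40, 87, 1275] [252.1, 262.1] world [0.461 0.06 ] ang 173.5 sd [0.026 0.066]
cream [332, 220, 36, 86, 1569] [350.0, 261.6] world [ 0.469 -0.195] ang 173.7 sd [0.024 0.07 ]
cream [195, 228, 9, 26, 136] [198.8, 242.5] world [0.507 0.201] ang -177.8 sd [0.005 0.018]
cream [399, 248, 9, 22, 150] [402.7, 258.5] world [ 0.481 -0.332] ang 179.9 sd [0.006 0.015]
black [244, 173, 17, 17, 151] [252.0, 182.3] world [0.673 0.068] ang 62.0 sd [0.012 0.013]
black [289, 173, 16, 15, 192] [296.6, 179.9] world [ 0.683 -0.051] ang 104.0 sd [0.011 0.011]
```

View pics/crop1.png

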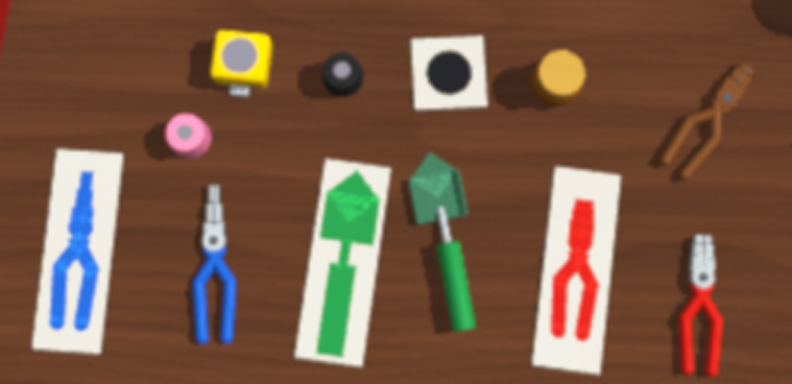

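The crop confirms the choices: red-handled pliers with steel jaws at crop (702,300), black stopper with a grey dot at (342,74), and the pink and brown look-alikes. I'll compute the pads from their outlines, then move the wrist over the combi area.

```bash
cat >> h.py <<'E'
def padrect(im,cal,uv,z=.003):
    "pad: region filled from cream blob nearest uv; minAreaRect in world"
    best=min(blobs(masks(im)["cream"],300),key=lambda b:np.hypot(*(np.array(b[1])-uv)))
    pts=np.argwhere(best[2])[:,::-1]
    w=ray(cal,pts,z);h=cv2.convexHull((w*1000).astype(np.float32))
    (c,s,a)=cv2.minAreaRect(h); 
    if s[0]<s[1]: s=s[::-1];a+=90
    a=(a+90)%180-90
    return np.array(c),s,a
E
python3 - <<'E'
from h import *
s=read_state();from scipy.spatial.transform import Rotation as R
print(R.from_rotvec(s["tool_rot"]).as_matrix().round(3))
im=get_image("top");cal=get_calibration("top")
for n,uv in dict(combi=(350,262),longn=(142,253),trowel=(252,260),stop=(297,180)).items(): print(n,padrect(im,cal,uv))
E
python3 -m crank '390 -900 110 0 0 0.18 0;390 -900 110 0 0 0.18 0;390 -900 110 0 0 0.18 0;390 -900 110 0 0 0.18 0;390 -900 110 0 0 0.18 0;390 -900 110 0 0 0.18 0;390 -900 110 0 0 0.18 0;390 -900 110 0 0 0.18 0;390 -900 110 0 0 0.18 0;390 -900 110 0 0 0.18 0' 20
```

```text
[[ 0.     0.284  0.959]
 [ 0.     0.959 -0.284]
 [-1.     0.    -0.   ]]
combi (array([ 468.83300781, -195.00860596]), (216.8911590576172, 72.72976684570312), -6.386528015136719)
longn (array([474.09118652, 347.02285767]), (217.2398223876953, 73.91107940673828), -2.2390670776367188)
trowel (array([469.91790771,  59.02599335]), (217.3043975830078, 72.98770141601562), -6.5042877197265625)
stop (array([683.95172119, -51.38116455]), (81.16159057617188, 80.743896484375), 4.360608100891113)
time_s: 2.0
ee_pos: [0.439, 0.0754, 0.3092]
tool_rot: [0.085, 1.567, -0.084]
wrist_force: [0.8, 0.6, -0.1]
grip_width: 0.088
```

Pad rectangles come out at about 217 x 73 mm, as described. On to the viewing pose.

```bash
python3 -m crank '140 -335 60 0 0 0 0;140 -335 60 0 0 0 0;140 -335 60 0 0 0 0;140 -335 60 0 0 0 0;140 -335 60 0 0 0 0;140 -335 60 0 0 0 0;140 -335 60 0 0 0 0;140 -335 60 0 0 0 0;140 -335 60 0 0 0 0;140 -335 60 0 0 0 0'
python3 - <<'E'
from h import *
import pickle
cal=get_calibration("wrist");im=get_image("wrist");cv2.imwrite("pics/w1.png",im);pickle.dump((cal,im),open("w1.pkl","wb"))
print(read_state()["time_s"])
E
```

```text
time_s: 3.25
ee_pos: [0.5788, -0.2582, 0.3695]
tool_rot: [0.084, 1.567, -0.083]
wrist_force: [-0.2, 0.3, 0.4]
grip_width: 0.0882
3.3
```

View pics/w1.png

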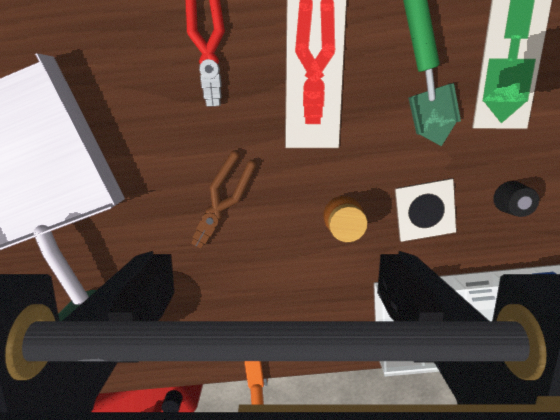

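The red pliers' handles are cut off at row 0 (pivot at (209,68)), and the pad's rear is cut off too. I'll move back and lower for a full view of both.

```bash
python3 -m crank '-80 -5 -120 0 0 0 0;-80 -5 -120 0 0 0 0;-80 -5 -120 0 0 0 0;-80 -5 -120 0 0 0 0;-80 -5 -120 0 0 0 0;-80 -5 -120 0 0 0 0;-80 -5 -120 0 0 0 0;-80 -5 -120 0 0 0 0;-80 -5 -120 0 0 0 0;-80 -5 -120 0 0 0 0'
python3 - <<'E'
from h import *
import pickle
cal=get_calibration("wrist");im=get_image("wrist");cv2.imwrite("pics/w2.png",im);pickle.dump((cal,im),open("w2.pkl","wb"))
for i in [-1]: print([(np.round(d["extent"]).tolist(),round(d["score"],2)) for d in finder.find_in("combi_pliers","wrist")[:3]])
for k in("red","cream"):
  for st,c,b in blobs(masks(im)[k],150):print(k,st,c,ray(cal,c,.006).round(4))
E
```

```text
time_s: 4.55
ee_pos: [0.4989, -0.2633, 0.2495]
tool_rot: [0.084, 1.567, -0.083]
wrist_force: [0.4, -1.1, -1.6]
grip_width: 0.088
[([191.0, 235.0, 266.0, 322.0], 0.94), ([175.0, 31.0, 222.0, 188.0], 0.75)]
red [175, 31, 50, 105, 2380] [199.7, 80.7] [[ 0.4034 -0.3281]]
red [315, 55, 47, 149, 3459] [337.2, 123.0] [[ 0.4581 -0.1962]]
cream [300, 19, 81, 214, 10442] [337.3, 122.3] [[ 0.4575 -0.1961]]
cream [530, 114, 30, 96, 1228] [545.4, 173.6] [[0.5331 0.0185]]
cream [194, 131, 26, 55, 866] [207.0, 156.8] [[ 0.4782 -0.3326]]
cream [476, 145, 9, 34, 235] [480.2, 161.3] [[ 0.5127 -0.0504]]
cream [0, 150, 86, 156, 5278] [29.6, 239.7] [[ 0.5486 -0.5422]]
cream [442, 268, 62, 53, 956] [479.2, 283.5] [[ 0.6551 -0.0447]]
cream [404, 381, 52, 24, 704] [424.7, 392.1] [[ 0.8013 -0.1059]]
```

View pics/w2.png

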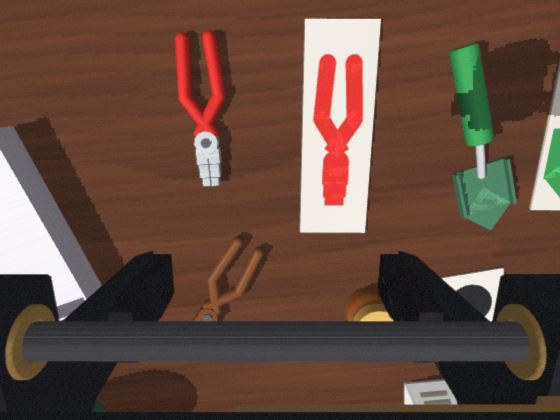

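This view shows the red pliers (tip (210,185), boss (206,144), handle ends (181,37) and (208,35)) and the whole combi pad (corners about (306,19), (381,19), (368,232) and (300,232)). The brown look-alike is clear of both. I'll fit poses using the painted silhouette as the shape template.

```bash
cat >> h.py <<'E'
from scipy.optimize import minimize
def T(p,pose):
    c,s=np.cos(pose[2]),np.sin(pose[2]);return p@np.array([[c,s],[-s,c]])+np.array(pose[:2])
def silhouette(im,cal,col,pose,off,erode=2.0,z=.003):
    "painted polygon in tool frame (m). pose=pad (x,y,yaw) ; off=tool origin along pad x"
    L=np.mgrid[-108:108.1:.5,-36:36.1:.5];g=np.stack([L[0].ravel(),L[1].ravel()],1)/1000
    w=T(g,pose);uv=proj(cal,np.c_[w,np.full(len(w),z)]).astype(np.float32).reshape(L.shape[1],L.shape[2],2)
    r=cv2.remap(im,uv[...,0].copy(),uv[...,1].copy(),cv2.INTER_CUBIC)
    m=masks(r)[col].astype(np.uint8)*255
    k=cv2.getStructuringElement(2,(int(erode*4)+1,)*2);m=cv2.morphologyEx(m,cv2.MORPH_CLOSE,np.ones((9,9),np.uint8));m=cv2.erode(m,k) if erode else m
    cs,_=cv2.findContours(m,cv2.RETR_EXTERNAL,cv2.CHAIN_APPROX_SIMPLE);c=max(cs,key=cv2.contourArea)[:,0,:]
    return np.c_[c[:,1]*.5-108-off*1000,c[:,0]*.5-36]/1000
def render(cal,poly,pose,zs,shape=(420,560),S=4):
    w=T(poly,pose);m=np.zeros((shape[0],shape[1]),np.uint8)
    for z in np.linspace(zs[0],zs[1],4):
        uv=proj(cal,np.c_[w,np.full(len(w),z)]);cv2.fillPoly(m,[np.round(uv*16).astype(np.int32)],255,shift=4,lineType=cv2.LINE_AA)
    return m
def fit(cal,mask,poly,x0,zs):
    M=cv2.GaussianBlur(mask.astype(np.float32),(0,0),1)
    def cost(q):
        p=np.array([x0[0]+q[0]*.005,x0[1]+q[1]*.005,x0[2]+q[2]*.05])
        r=cv2.GaussianBlur(render(cal,poly,p,zs).astype(np.float32)/255,(0,0),1)
        return float(((r-M)**2).sum())/M.sum()
    best=None
    for s in(0,.6,-.6):
        r=minimize(cost,[s,0,0],method="Nelder-Mead",options=dict(initial_simplex=[[s,0,0],[s+1.5,0,0],[s,1.5,0],[s,0,1.5]],xatol=.005,fatol=1e-5))
        if best is None or r.fun<best.fun:best=r
    q=best.x;return np.array([x0[0]+q[0]*.005,x0[1]+q[1]*.005,x0[2]+q[2]*.05]),best.fun
def toolmask(im,box,cols):
    l,t,r,b=box;mm=masks(im);h=cv2.cvtColor(im,cv2.COLOR_BGR2HSV);m=np.zeros(im.shape[:2],bool)
    for c in cols: m|=mm[c]
    m|=(h[...,1]<70)&(h[...,2]>70)
    k=np.zeros_like(m);k[t:b,l:r]=m[t:b,l:r];k=k.astype(np.uint8)
    k=cv2.morphologyEx(k,cv2.MORPH_CLOSE,np.ones((3,3),np.uint8))
    cs,_=cv2.findContours(k,cv2.RETR_EXTERNAL,cv2.CHAIN_APPROX_NONE);o=np.zeros_like(k)
    cv2.drawContours(o,[c for c in cs if cv2.contourArea(c)>20],-1,1,-1);return o
E
python3 - <<'E'
from h import *
import pickle
cal,im=pickle.load(open("w2.pkl","rb"))
c,s,a=padrect(im,cal,(337,122));print("pad",c.round(1),np.round(s,1),round(a,2))
pp=(c[0]/1e3,c[1]/1e3,np.radians(a))
poly=silhouette(im,cal,"red",pp,.030);print("x",poly[:,0].min(),poly[:,0].max(),"y",poly[:,1].min(),poly[:,1].max())
np.save("poly_combi.npy",poly)
m=toolmask(im,(165,22,235,195),["red"])
p,f=fit(cal,m,poly,(.455,-.331,-.02),(0,.013));print("tool",p.round(4),np.degrees(p[2]).round(2),f)
tgt=T(np.array([[.03,0]]),pp)[0];print("target",tgt.round(4),"shift mm",((tgt-p[:2])*1e3).round(1),"dyaw",np.degrees(pp[2]-p[2]).round(2))
o=im.copy();
for q,z,cc in((p,(0,.013),(0,255,0)),((tgt[0],tgt[1],pp[2]),(.003,.003),(255,0,0))):
    cs,_=cv2.findContours((render(cal,poly,q,z)>127).astype(np.uint8),0,1);cv2.drawContours(o,cs,-1,cc,1)
b=ray(cal,(206,143),.014);print("boss",b)
cv2.imwrite("pics/f1.png",cv2.resize(o[0:250,150:400],None,fx=2.4,fy=2.4))
E
```

```text
pad [ 469.2 -196.8] [214.7  72. ] -6.19
x -0.1035 0.0425 y -0.0215 0.0215
tool [ 0.4636 -0.3306 -0.0449] -2.57 0.02748107723891735
target [ 0.499  -0.2001] shift mm [ 35.5 130.5] dyaw -3.62
boss [[ 0.46331204 -0.32985513]]
```

View pics/f1.png

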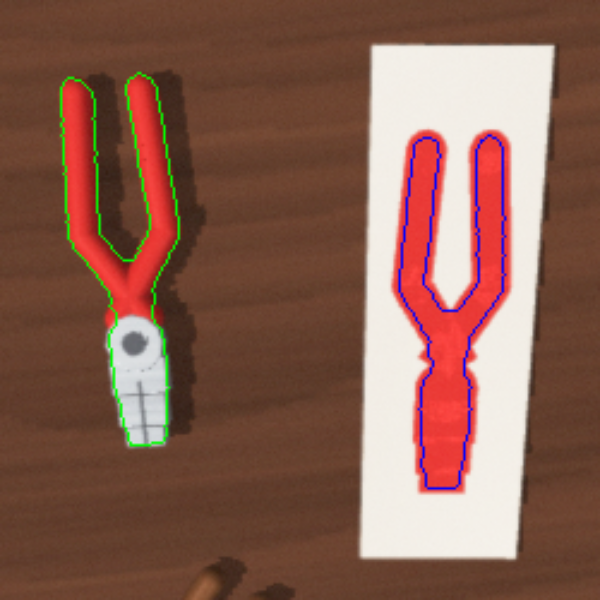

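The fit is good: tool at (463.6, -330.6) mm, yaw -2.6°, and the boss independently reads (463.3, -329.9). Now descend.

```bash
python3 -m crank '-35 -67 -100 0 0 0.062 0;-35 -67 -120 0 0 0.062 0;-35 -67 -150 0 0 0.062 0;-35 -67 -200 0 0 0.062 60;-35 -67 -215 0 0 0.062 60;-35 -67 -225 0 0 0.062 60;-35 -67 -235 0 0 0.062 60;-35 -67 -245 0 0 0.062 60;-35 -67 -245 0 0 0.062 60;-35 -67 -245 0 0 0.062 60' 25
```

```text
time_s: 5.9
ee_pos: [0.4642, -0.3306, 0.005]
tool_rot: [0.035, 1.568, -0.035]
wrist_force: [-0.1, -0.2, -0.4]
grip_width: 0.0673
```

```bash
python3 -m crank '0 0 0 0 0 0 255;0 0 0 0 0 0 255;0 0 0 0 0 0 255;0 0 0 0 0 0 255;0 0 0 0 0 0 255;0 0 0 0 0 0 255;0 0 10 0 0 0 255;0 0 30 0 0 0 255;0 0 50 0 0 0 255;0 0 50 0 0 0 255' 40
```

```text
time_s: 7.15
ee_pos: [0.4661, -0.332, 0.0582]
tool_rot: [0.032, 1.563, -0.037]
wrist_force: [-0.2, 0.3, -3.1]
grip_width: 0.0228
```

```bash
python3 -m crank '10 40 0 0 0 -0.02 255;20 80 0 0 0 -0.04 255;34 120 0 0 0 -0.063 255;34 132 0 0 0 -0.063 255;34 132 0 0 0 -0.063 255;34 132 -10 0 0 -0.063 255;34 132 -20 0 0 -0.063 255;34 132 -30 0 0 -0.063 255;34 132 -30 0 0 -0.063 255;34 132 -30 0 0 -0.063 255'
python3 - <<'E'
from h import *
import pickle
s=read_state();print(s["ee_pos"],s["tool_rot"],s["time_s"])
cal=get_calibration("wrist");im=get_image("wrist");cv2.imwrite("pics/w3.png",im)
E
```

```text
time_s: 8.4
ee_pos: [0.5001, -0.2002, 0.028]
tool_rot: [0.082, 1.562, -0.087]
wrist_force: [-0.6, 0.3, -1.4]
grip_width: 0.0232
[ 0.5000907  -0.20024372  0.02801867] [ 0.08156778  1.56217113 -0.08716567] 8.4
```

View pics/w3.png

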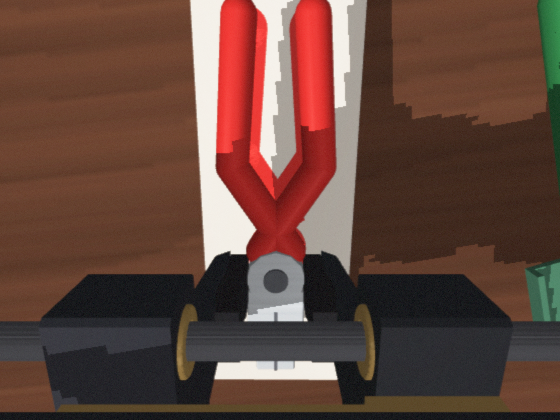

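The pliers sit square in the fingers over the pad, with the painted red just showing beneath. Lower and release.

```bash
python3 -m crank '-0.5 0 -8 0 0 0 255;-0.5 0 -14 0 0 0 255;-0.5 0 -19 0 0 0 255;-0.5 0 -20 0 0 0 255;-0.5 0 -20 0 0 0 255;-0.5 0 -20 0 0 0 100;-0.5 0 -20 0 0 0 100;-0.5 0 -20 0 0 0 100;-0.5 0 -20 0 0 0 100;-0.5 0 -10 0 0 0 100' 40
python3 -m crank '0 0 40 0 0 0 60;0 0 100 0 0 0 0;0 0 160 0 0 0 0;0 0 220 0 0 0 0;0 0 230 0 0 0 0;0 40 230 0 0 0 0;-10 80 230 0 0 0 0;-10 80 230 0 0 0 0;-10 80 230 0 0 0 0;-10 80 230 0 0 0 0'
python3 - <<'E'
from h import *
import pickle
cal=get_calibration("wrist");im=get_image("wrist");cv2.imwrite("pics/w4.png",im);pickle.dump((cal,im),open("w4.pkl","wb"))
E
```

```text
time_s: 9.7
ee_pos: [0.499, -0.1999, 0.0179]
tool_rot: [0.082, 1.563, -0.087]
wrist_force: [-0.2, 1.1, 0.3]
grip_width: 0.0535
time_s: 10.95
ee_pos: [0.4891, -0.1207, 0.2476]
tool_rot: [0.082, 1.564, -0.087]
wrist_force: [0.2, -0.1, -0.1]
grip_width: 0.0886
```

View pics/w4.png

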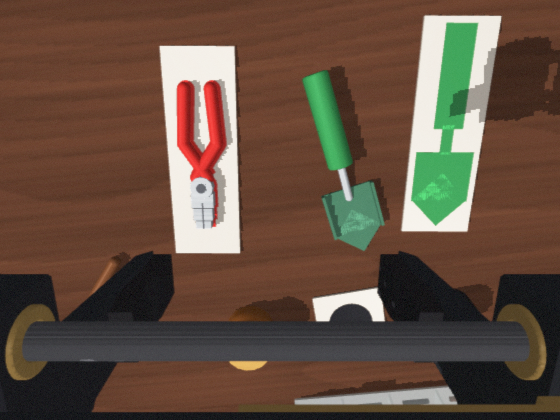

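The combi pliers lie on their outline at (200,155), with only a thin red rim showing right. I'll check that by the fit, and measure the trowel in the same picture.

Run:
```python
from h import *
import pickle
cal,im=pickle.load(open("w4.pkl","rb"))
poly=np.load("poly_combi.npy")
c,s,a=padrect(im,cal,(200,150));print("pad",c.round(1),np.round(s,1),round(a,2))
pp=(c[0]/1e3,c[1]/1e3,np.radians(a));tgt=T(np.array([[.03,0]]),pp)[0]
g=cv2.cvtColor(im,cv2.COLOR_BGR2HSV)
b=ray(cal,(203,188),.017)[0]
m=masks(im)["red"];m[:, :150]=0;m[:,250:]=0
p,f=fit(cal,m.astype(np.uint8),poly,(tgt[0],tgt[1],pp[2]),(.003,.016))
print("tgt",tgt.round(4),"boss",b.round(4),"redfit",p.round(4),np.degrees(p[2]-pp[2]).round(2),f)
c,s,a=padrect(im,cal,(450,120));print("padT",c.round(1),np.round(s,1),round(a,2))
pp=(c[0]/1e3,c[1]/1e3,np.radians(a))
poly=silhouette(im,cal,"green",pp,-.030);print("x",poly[:,0].min(),poly[:,0].max(),"y",poly[:,1].min(),poly[:,1].max())
np.save("poly_trowel.npy",poly)
m=toolmask(im,(298,65,388,255),["green"]);p,f=fit(cal,m,poly,(.45,-.06,.2),(0,.016));print("tool",p.round(4),np.degrees(p[2]).round(2),f)
tgt=T(np.array([[-.03,0]]),pp)[0];print("target",tgt.round(4),"dyaw",np.degrees(pp[2]-p[2]).round(2))
# handle only: PCA at z=.013
bb=[x for x in blobs(masks(im)["green"],300)]
for st,cc,b in bb:
    w=ray(cal,np.argwhere(b)[:,::-1],.013);v=np.linalg.eigh(np.cov(w.T))[1][:,1];print(st,cc,w.mean(0).round(4),np.degrees(np.arctan(v[1]/v[0])).round(2))
o=im.copy()
for q,z,k in((p,(0,.016),(0,0,255)),((tgt[0],tgt[1],pp[2]),(.003,.003),(255,0,0))):
    cs,_=cv2.findContours((render(cal,poly,q,z)>127).astype(np.uint8),0,1);cv2.drawContours(o,cs,-1,k,1)
cv2.imwrite("pics/f2.png",cv2.resize(o[0:260,150:510],None,fx=2.2,fy=2.2))
```

```text
pad [ 469. -196.] [214.1  72.2] -6.25
tgt [ 0.4988 -0.1992] boss [ 0.4987 -0.1975] redfit [ 0.4983 -0.1968 -0.0972] 0.68 0.4085249602794647
padT [469.9  56.4] [215.2  72.7] -6.4
x -0.069 0.127 y -0.0265 0.0275
tool [ 0.4666 -0.0608  0.2103] 12.05 0.04125343635678291
target [0.4401 0.0597] dyaw -18.45
[412, 23, 65, 202, 6626] [447.5, 130.5] [0.4698 0.0522] -6.39
[303, 70, 50, 100, 2561] [327.3, 119.8] [ 0.4449 -0.0652] 12.24
[323, 183, 60, 66, 1571] [355.1, 215.0] [ 0.5459 -0.0427] 12.18
```

View pics/f2.png

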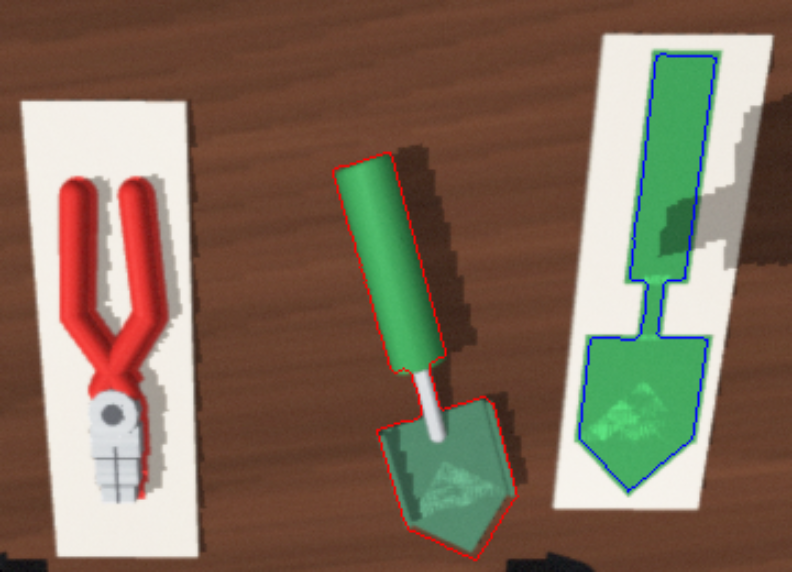

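The combi is within 2 mm and 1°. Trowel origin is (466.6, -60.8) at 12.1°, and its target is (440.1, 59.7) at -6.4°. Next, the long-nose view.

```bash
python3 -m crank '10 390 0 0 0 0.07 0;10 390 0 0 0 0.07 0;10 390 0 0 0 0.07 0;10 390 0 0 0 0.07 0;10 390 0 0 0 0.07 0;10 390 0 0 0 0.07 0;10 390 0 0 0 0.07 0;10 390 0 0 0 0.07 0;10 390 0 0 0 0.07 0;10 390 0 0 0 0.07 0'
python3 - <<'E'
from h import *
import pickle
cal=get_calibration("wrist");im=get_image("wrist");cv2.imwrite("pics/w5.png",im);pickle.dump((cal,im),open("w5.pkl","wb"))
for k in("blue","cream"):
  for st,c,b in blobs(masks(im)[k],250):print(k,st,c,ray(cal,c,.006).round(4))
E
```

```text
time_s: 12.25
ee_pos: [0.4994, 0.2676, 0.2477]
tool_rot: [0.029, 1.565, -0.035]
wrist_force: [-0.4, 0.4, -0.5]
grip_width: 0.0883
blue [173, 46, 53, 109, 2734] [199.7, 98.9] [[0.4263 0.1944]]
blue [328, 51, 50, 170, 4420] [351.9, 123.7] [[0.4563 0.3453]]
cream [313, 27, 83, 213, 10313] [351.1, 132.9] [[0.4654 0.3447]]
cream [27, 34, 87, 213, 8009] [72.4, 129.5] [[0.4509 0.0625]]
cream [197, 151, 24, 66, 750] [210.2, 176.0] [[0.5042 0.1979]]
cream [95, 397, 116, 15, 1054] [155.3, 403.0] [[0.7949 0.1018]]
```

View pics/w5.png

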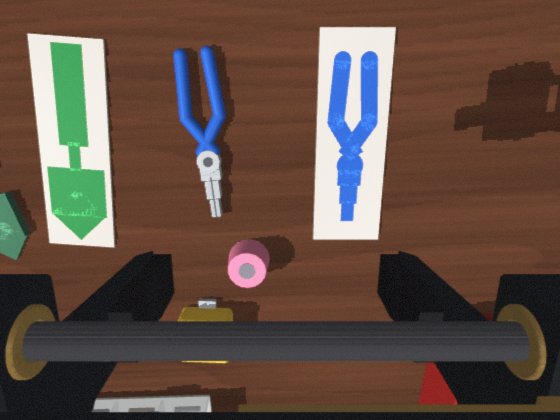

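The blue pliers (boss (208,161), tip (216,215)) and their pad (corner rows 27 to 240) are both fully visible. The pink look-alike at (248,262) and the tape measure are clear of the grasp.

Run:
```python
from h import *
import pickle
cal,im=pickle.load(open("w5.pkl","rb"))
c,s,a=padrect(im,cal,(351,133));print("pad",c.round(1),np.round(s,1),round(a,2))
pp=(c[0]/1e3,c[1]/1e3,np.radians(a))
poly=silhouette(im,cal,"blue",pp,.025);print("x",poly[:,0].min(),poly[:,0].max(),"y",poly[:,1].min(),poly[:,1].max())
np.save("poly_longnose.npy",poly)
m=toolmask(im,(165,40,235,225),["blue"])
p,f=fit(cal,m,poly,(.47,.196,.02),(0,.013));print("tool",p.round(4),np.degrees(p[2]).round(2),f,"boss",ray(cal,(207.5,161.5),.014))
tgt=T(np.array([[.025,0]]),pp)[0];print("target",tgt.round(4),"shift mm",((tgt-p[:2])*1e3).round(1),"dyaw",np.degrees(pp[2]-p[2]).round(2),(pp[2]-p[2]).round(3))
o=im.copy();
for q,z,cc in((p,(0,.013),(0,255,0)),((tgt[0],tgt[1],pp[2]),(.003,.003),(0,0,255))):
    cs,_=cv2.findContours((render(cal,poly,q,z)>127).astype(np.uint8),0,1);cv2.drawContours(o,cs,-1,cc,1)
cv2.imwrite("pics/f3.png",cv2.resize(o[0:250,150:410],None,fx=2.3,fy=2.3))
```

```text
pad [474.3 345. ] [214.8  72. ] -2.3
x -0.109 0.058 y -0.0225 0.023
tool [0.4885 0.1978 0.0558] 3.2 0.03351966291666031 boss [[0.48754171 0.19802738]]
target [0.4993 0.344 ] shift mm [ 10.8 146.2] dyaw -5.5 -0.096
```

View pics/f3.png

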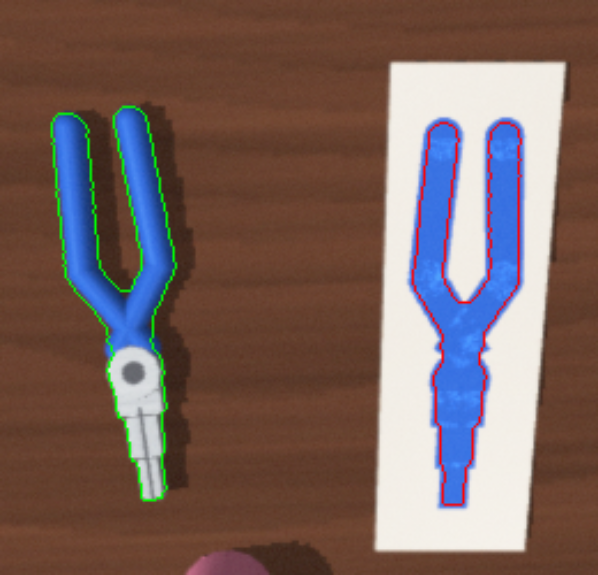

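```bash
python3 -m crank '-11 -70 -100 0 0 0.096 0;-11 -70 -120 0 0 0.096 0;-11 -70 -150 0 0 0.096 0;-11 -70 -200 0 0 0.096 60;-11 -70 -215 0 0 0.096 60;-11 -70 -225 0 0 0.096 60;-11 -70 -235 0 0 0.096 60;-11 -70 -243 0 0 0.096 60;-11 -70 -243 0 0 0.096 60;-11 -70 -243 0 0 0.096 60' 40
```

```text
time_s: 13.55
ee_pos: [0.4888, 0.198, 0.0053]
tool_rot: [-0.046, 1.564, 0.042]
wrist_force: [0.6, 0.2, -0.3]
grip_width: 0.0671
```

```bash
python3 -m crank '0 0 0 0 0 0 255;0 0 0 0 0 0 255;0 0 0 0 0 0 255;0 0 0 0 0 0 255;0 0 0 0 0 0 255;0 0 0 0 0 0 255;0 0 10 0 0 0 255;0 0 30 0 0 0 255;0 0 50 0 0 0 255;0 0 50 0 0 0 255' 40
```

```text
time_s: 14.8
ee_pos: [0.4905, 0.1986, 0.0573]
tool_rot: [-0.045, 1.56, 0.043]
wrist_force: [-0.2, 0.3, -1.7]
grip_width: 0.022
```

```bash
python3 -m crank '3 45 0 0 0 -0.03 255;6 90 0 0 0 -0.06 255;9 135 0 0 0 -0.096 255;9 146 0 0 0 -0.096 255;9 146 0 0 0 -0.096 255;9 146 -10 0 0 -0.096 255;9 146 -20 0 0 -0.096 255;9 146 -30 0 0 -0.096 255;9 146 -30 0 0 -0.096 255;9 146 -30 0 0 -0.096 255'
python3 - <<'E'
from h import *
im=get_image("wrist");cv2.imwrite("pics/w6.png",im)
E
```

```text
time_s: 16.05
ee_pos: [0.4996, 0.3444, 0.0273]
tool_rot: [0.03, 1.56, -0.033]
wrist_force: [0.5, 0.8, -1.2]
grip_width: 0.0222
```

View pics/w6.png

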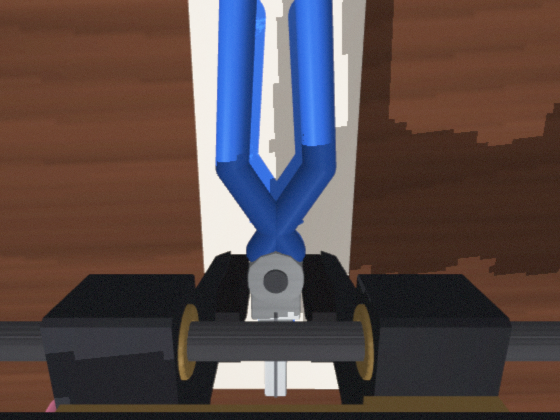

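The long-nose pliers are held square over their pad. Lower and release.

```bash
python3 -m crank '0 0 -8 0 0 0 255;0 0 -14 0 0 0 255;0 0 -18 0 0 0 255;0 0 -19 0 0 0 255;0 0 -19 0 0 0 255;0 0 -19 0 0 0 100;0 0 -19 0 0 0 100;0 0 -19 0 0 0 100;0 0 -19 0 0 0 100;0 0 -10 0 0 0 100' 40
python3 -m crank '0 0 40 0 0 0 60;0 0 100 0 0 0 0;0 0 160 0 0 0 0;0 0 220 0 0 0 0;0 0 230 0 0 0 0;0 -60 230 0 0 0 0;0 -120 230 0 0 0 0;0 -180 230 0 0 0 0;0 -210 230 0 0 0 0;0 -210 230 0 0 0 0'
python3 - <<'E'
from h import *
import pickle
cal=get_calibration("wrist");im=get_image("wrist");cv2.imwrite("pics/w7.png",im);pickle.dump((cal,im),open("w7.pkl","wb"))
E
```

```text
time_s: 17.35
ee_pos: [0.4991, 0.3442, 0.0171]
tool_rot: [0.03, 1.561, -0.034]
wrist_force: [-0.6, -0.6, -0.1]
grip_width: 0.0533
time_s: 18.6
ee_pos: [0.4984, 0.1324, 0.2463]
tool_rot: [0.032, 1.563, -0.037]
wrist_force: [0.1, -0.8, 1.0]
grip_width: 0.0883
```

View pics/w7.png

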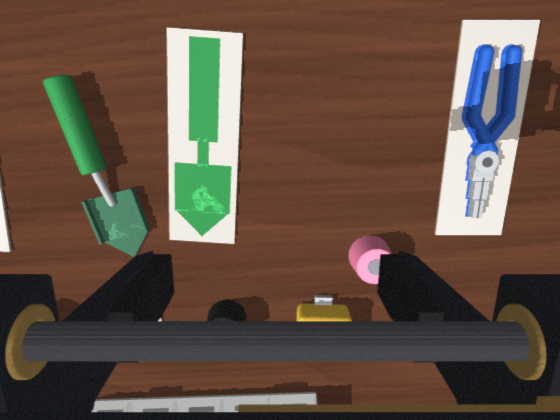

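The long-nose pliers are on their outline (boss (486,162)). The apparent rightward offset is parallax from this oblique view, so I'll check it from above later. A second measurement of the trowel from this view comes first.

Run:
```python
from h import *
import pickle
cal,im=pickle.load(open("w7.pkl","rb"));poly=np.load("poly_trowel.npy")
c,s,a=padrect(im,cal,(205,135));print("pad",c.round(1),np.round(s,1),round(a,2))
pp=(c[0]/1e3,c[1]/1e3,np.radians(a));tgt=T(np.array([[-.03,0]]),pp)[0]
m=toolmask(im,(38,68,158,262),["green"]);p,f=fit(cal,m,poly,(.465,-.06,.2),(0,.016));print("tool",p.round(4),np.degrees(p[2]).round(2),f)
print("target",tgt.round(4),"d",((tgt-p[:2])*1e3).round(1),(pp[2]-p[2]).round(3))
c,s,a=padrect(im,cal,(487,130));print("padL",c.round(1),np.round(s,1),round(a,2));
pp=(c[0]/1e3,c[1]/1e3,np.radians(a));print("tgtL",T(np.array([[.025,0]]),pp)[0],"boss",ray(cal,(487,162),.017))
```

```text
pad [470.3  57.9] [215.1  72.1] -6.41
tool [ 0.4668 -0.0616  0.2504] 14.35 0.09953127056360245
target [0.4405 0.0613] d [-26.3 122.8] -0.362
padL [473.8 344. ] [214.   72.9] -2.29
tgtL [0.49876073 0.34298619] boss [[0.49849444 0.34363649]]
```

```bash
python3 -m crank '-10 -60 -20 0 0 0.1 0;-20 -120 -60 0 0 0.2 0;-32 -175 -100 0 0 0.255 0;-32 -193 -140 0 0 0.255 0;-32 -193 -180 0 0 0.255 40;-32 -193 -200 0 0 0.255 40;-32 -193 -215 0 0 0.255 40;-32 -193 -230 0 0 0.255 40;-32 -193 -241 0 0 0.255 40;-32 -193 -241 0 0 0.255 40' 40
```

```text
time_s: 19.9
ee_pos: [0.4662, -0.0591, 0.0048]
tool_rot: [-0.167, 1.557, 0.166]
wrist_force: [0.5, -0.1, 0.8]
grip_width: 0.0739
```

```bash
python3 -m crank '0 0 0 0 0 0 40;0 0 0 0 0 0 255;0 0 0 0 0 0 255;0 0 0 0 0 0 255;0 0 0 0 0 0 255;0 0 0 0 0 0 255;0 0 10 0 0 0 255;0 0 30 0 0 0 255;0 0 50 0 0 0 255;0 0 50 0 0 0 255' 40
```

```text
time_s: 21.15
ee_pos: [0.4678, -0.0593, 0.0567]
tool_rot: [-0.168, 1.553, 0.165]
wrist_force: [-0.3, -0.7, -1.5]
grip_width: 0.0251
```

```bash
python3 -m crank '-9 40 0 0 0 -0.1 255;-18 80 0 0 0 -0.2 255;-27 115 0 0 0 -0.325 255;-27 120 0 0 0 -0.325 255;-27 120 0 0 0 -0.325 255;-27 120 -10 0 0 -0.325 255;-27 120 -20 0 0 -0.325 255;-27 120 -30 0 0 -0.325 255;-27 120 -30 0 0 -0.325 255;-27 120 -30 0 0 -0.325 255'
python3 - <<'E'
from h import *
im=get_image("wrist");cv2.imwrite("pics/w8.png",im)
E
```

```text
time_s: 22.4
ee_pos: [0.4408, 0.0605, 0.0266]
tool_rot: [0.085, 1.559, -0.091]
wrist_force: [0.6, 0.6, -1.9]
grip_width: 0.0251
```

View pics/w8.png

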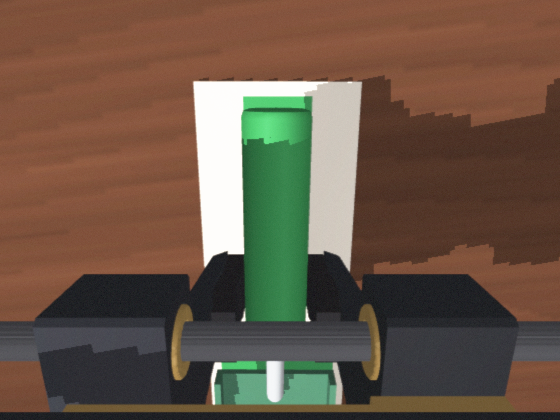

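The trowel is lined up over its outline. Lower, release and retreat towards the stopper, leaving a view.

```bash
python3 -m crank '0 0 -8 0 0 0 255;0 0 -14 0 0 0 255;0 0 -18 0 0 0 255;0 0 -19 0 0 0 255;0 0 -19 0 0 0 255;0 0 -19 0 0 0 90;0 0 -19 0 0 0 90;0 0 -19 0 0 0 90;0 0 -19 0 0 0 90;0 0 -10 0 0 0 90' 40
python3 -m crank '0 0 40 0 0 0 60;0 0 100 0 0 0 0;0 0 160 0 0 0 0;0 0 220 0 0 0 0;60 0 240 0 0 0.11 0;120 -20 260 0 0 0.11 0;180 -40 260 0 0 0.11 0;200 -50 260 0 0 0.11 0;200 -50 260 0 0 0.11 0;200 -50 260 0 0 0.11 0'
python3 - <<'E'
from h import *
import pickle
cal=get_calibration("wrist");im=get_image("wrist");cv2.imwrite("pics/w9.png",im);pickle.dump((cal,im),open("w9.pkl","wb"))
print([(np.round(d["extent"]).tolist(),round(d["score"],2)) for d in finder.find_in("stopper","wrist")[:3]])
print([(np.round(d["extent"]).tolist(),round(d["score"],2)) for d in finder.find_in("pad_stopper","wrist")[:3]])
im=get_image("top");cv2.imwrite("pics/top9.png",cv2.resize(im[150:310,110:440],None,fx=2.4,fy=2.4,interpolation=cv2.INTER_CUBIC))
E
```

```text
time_s: 23.7
ee_pos: [0.4404, 0.0606, 0.0166]
tool_rot: [0.085, 1.56, -0.091]
wrist_force: [-0.0, -0.3, -0.1]
grip_width: 0.0573
time_s: 24.95
ee_pos: [0.6394, 0.0109, 0.2765]
tool_rot: [-0.0, 1.562, -0.004]
wrist_force: [-0.7, 0.1, 0.1]
grip_width: 0.0882
[([306.0, 175.0, 346.0, 216.0], 0.8), ([457.0, 107.0, 513.0, 151.0], 0.7)]
[([184.0, 162.0, 260.0, 237.0], 0.78)]
```

View pics/w9.png

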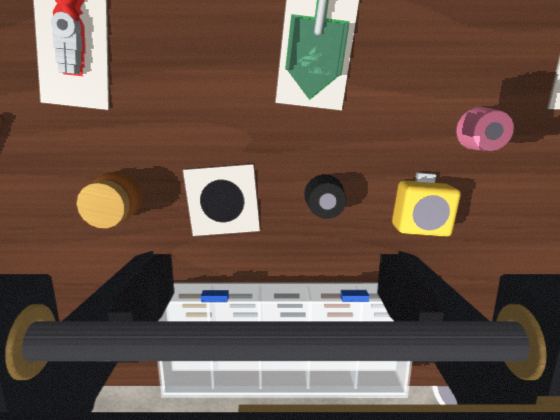

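View pics/top9.png

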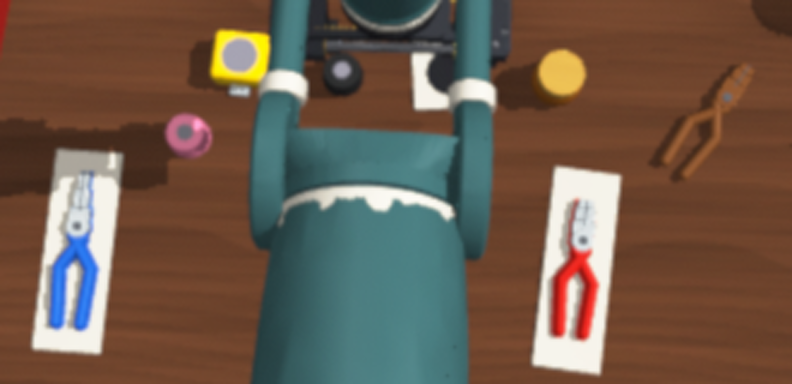

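Pixels in the wrist view:
- black stopper (326,196), with its grey dot at (327,202)
- disc (222,201)
- jar (104,204)
- tape measure (430,210)

In the top view, both pliers sit on their outlines.

Run:
```python
from h import *
import pickle
cal,im=pickle.load(open("w9.pkl","rb"))
h=cv2.cvtColor(im,cv2.COLOR_BGR2HSV)
c,s,a=padrect(im,cal,(222,201));print("pad",c.round(1),np.round(s,1),round(a,2))
k=(h[...,2]<70)
for st,cc,b in blobs(k&(np.arange(560)[None]<260)&(np.arange(560)[None]>180)&(np.arange(420)[:,None]<240)&(np.arange(420)[:,None]>160),300):print("disc",st,cc,ray(cal,cc,.003))
d=(h[...,1]<60)&(h[...,2]>100);d[:180]=0;d[220:]=0;d[:,:310]=0;d[:,345:]=0
for st,cc,b in blobs(d,20):print("dot",st,cc,ray(cal,cc,.034))
print("jar top",ray(cal,(104,204),.050),"jar left/right",ray(cal,[(77,204),(131,204)],.05))
print("tape top edges",ray(cal,[(397,205),(458,208),(430,235)],.036),"tray",ray(cal,(290,285),.03))
crop=im[150:250,60:480];cv2.imwrite("pics/crop9.png",cv2.resize(crop,None,fx=1.9,fy=1.9))
imt=get_image("top");ct=get_calibration("top")
print("top: dot",ray(ct,(110+342/2.4,150+70/2.4),.034))
```

```text
pad [683.5 -52.5] [80.1 79.9] 4.42
disc [201, 180, 43, 42, 1377] [221.7, 200.5] [[ 0.68313236 -0.05249647]]
dot [319, 193, 17, 17, 224] [327.3, 201.0] [[0.67504953 0.06538742]]
jar top [[ 0.67371366 -0.16693324]] jar left/right [[ 0.67370811 -0.19483798]
 [ 0.6737192  -0.13904368]]
tape top edges [[0.67894211 0.13969167]
 [0.68229918 0.20519504]
 [0.71314573 0.17889893]] tray [[0.77738858 0.02660119]]
top: dot [[0.67442463 0.06555699]]
```

View pics/crop9.png

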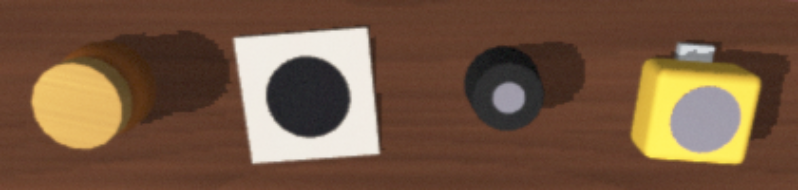

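```bash
python3 -m crank '35 54 -50 0 0 0 30;35 54 -100 0 0 0 40;35 54 -150 0 0 0 40;35 54 -190 0 0 0 40;35 54 -215 0 0 0 40;35 54 -235 0 0 0 40;35 54 -250 0 0 0 40;35 54 -262 0 0 0 40;35 54 -271 0 0 0 40;35 54 -271 0 0 0 40' 25
```

```text
time_s: 26.45
ee_pos: [0.6742, 0.065, 0.0056]
tool_rot: [-0.001, 1.562, -0.004]
wrist_force: [-1.4, -0.7, -0.4]
grip_width: 0.0744
```

```bash
python3 -m crank '0 0 0 0 0 0 40;0 0 0 0 0 0 255;0 0 0 0 0 0 255;0 0 0 0 0 0 255;0 0 0 0 0 0 255;0 0 0 0 0 0 255;0 0 8 0 0 0 255;0 0 20 0 0 0 255;0 0 35 0 0 0 255;0 0 35 0 0 0 255' 25
```

```text
time_s: 27.7
ee_pos: [0.6762, 0.0651, 0.0433]
tool_rot: [-0.001, 1.557, -0.004]
wrist_force: [-0.1, 0.3, -0.7]
grip_width: 0.0436
```

```bash
python3 -m crank '2 -40 0 0 0 0 255;4 -80 0 0 0 0 255;6 -112 0 0 0 0 255;6 -117 0 0 0 0 255;6 -117 0 0 0 0 255;6 -117 -8 0 0 0 255;6 -117 -12 0 0 0 255;6 -117 -15 0 0 0 255;6 -117 -15 0 0 0 255;6 -117 -15 0 0 0 255'
python3 - <<'E'
from h import *
im=get_image("wrist");cv2.imwrite("pics/w10.png",im)
im=get_image("scene");cv2.imwrite("pics/s10.png",im[170:330,100:500].repeat(2,0).repeat(2,1)[:,:800])
E
```

```text
time_s: 28.95
ee_pos: [0.6823, -0.0517, 0.0284]
tool_rot: [-0.001, 1.557, -0.004]
wrist_force: [0.9, 0.2, -0.2]
grip_width: 0.0444
```

View pics/s10.png

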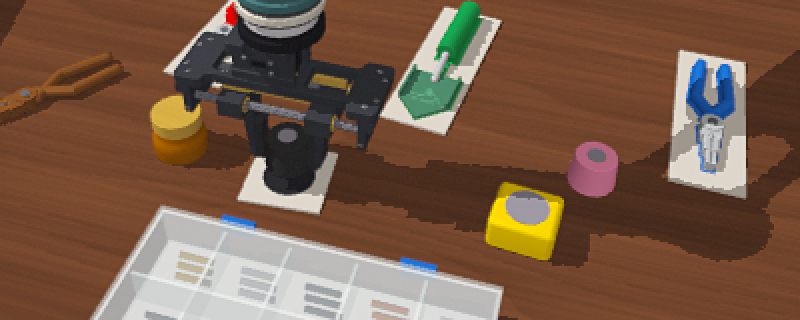

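View pics/w10.png

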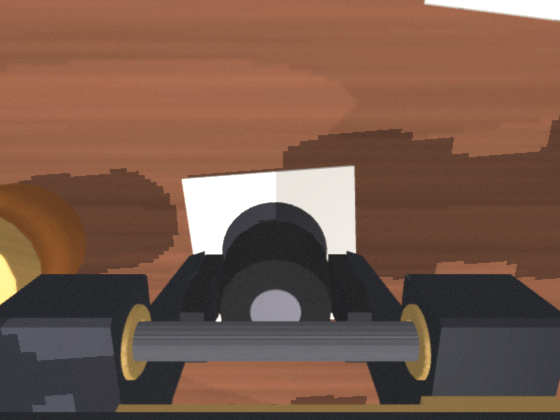

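The stopper is upright, over its disc. The gripper body's underside will be at about 73 mm, above the 50 mm jar. Lower and release.

```bash
python3 -m crank '0.5 -1 -8 0 0 0 255;0.5 -1 -13 0 0 0 255;0.5 -1 -17 0 0 0 255;0.5 -1 -19 0 0 0 255;0.5 -1 -19 0 0 0 255;0.5 -1 -19 0 0 0 80;0.5 -1 -19 0 0 0 60;0.5 -1 -19 0 0 0 60;0.5 -1 -19 0 0 0 60;0.5 -1 -19 0 0 0 60' 25
python3 -m crank '0 0 20 0 0 0 60;0 0 60 0 0 0 60;0 0 120 0 0 0 30;0 0 180 0 0 0 0;-40 0 240 0 0 0 0;-60 50 260 0 0 0 0;-60 50 260 0 0 0 0;-60 50 260 0 0 0 0;-60 50 260 0 0 0 0;-60 50 260 0 0 0 0'
python3 - <<'E'
from h import *
import pickle
cal=get_calibration("wrist");im=get_image("wrist");cv2.imwrite("pics/w11.png",im);pickle.dump((cal,im),open("w11.pkl","wb"))
print([(np.round(d["extent"]).tolist(),round(d["score"],2)) for d in finder.find_in("stopper","wrist")[:3]])
E
```

```text
time_s: 30.3
ee_pos: [0.6829, -0.0529, 0.0096]
tool_rot: [-0.001, 1.557, -0.004]
wrist_force: [1.1, -0.0, 0.4]
grip_width: 0.0675
time_s: 31.55
ee_pos: [0.6227, -0.0036, 0.268]
tool_rot: [-0.0, 1.559, -0.005]
wrist_force: [0.0, 0.2, 0.4]
grip_width: 0.0877
[([213.0, 199.0, 251.0, 240.0], 0.92), ([472.0, 122.0, 528.0, 167.0], 0.88)]
```

View pics/w11.png

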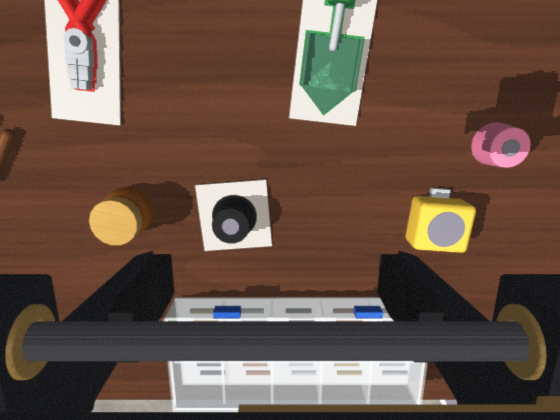

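The stopper stands on its disc (dot (230,226)), with the jar and tape measure where they were. I'll do a wrist check over the trowel and long-nose pads.

```bash
python3 -m crank '-120 205 40 0 0 -0.06 0;-120 205 40 0 0 -0.06 0;-120 205 40 0 0 -0.06 0;-120 205 40 0 0 -0.06 0;-120 205 40 0 0 -0.06 0;-120 205 40 0 0 -0.06 0;-120 205 40 0 0 -0.06 0;-120 205 40 0 0 -0.06 0;-120 205 40 0 0 -0.06 0;-120 205 40 0 0 -0.06 0'
python3 - <<'E'
from h import *
import pickle
cal=get_calibration("wrist");im=get_image("wrist");cv2.imwrite("pics/w12.png",im);pickle.dump((cal,im),open("w12.pkl","wb"))
E
python3 -m crank '-180 400 0 0 0 0.3 0;-180 400 0 0 0 0.3 0;-180 400 0 0 0 0.3 0;-180 400 0 0 0 0.3 0;-180 400 0 0 0 0.3 0;-180 400 0 0 0 0.3 0;-180 400 0 0 0 0.3 0;-180 400 0 0 0 0.3 0;-180 400 0 0 0 0.3 0;-180 400 0 0 0 0.3 0'
python3 - <<'E'
from h import *
import pickle
cal=get_calibration("top");im=get_image("top");pickle.dump((cal,im),open("t12.pkl","wb"))
cv2.imwrite("pics/top12.png",cv2.resize(im[150:310,110:440],None,fx=2.4,fy=2.4,interpolation=cv2.INTER_CUBIC))
E
```

```text
time_s: 32.9
ee_pos: [0.503, 0.2011, 0.3083]
tool_rot: [0.047, 1.558, -0.053]
wrist_force: [-0.1, 0.1, 0.2]
grip_width: 0.0879
time_s: 34.2
ee_pos: [0.3238, 0.6001, 0.3085]
tool_rot: [-0.186, 1.55, 0.183]
wrist_force: [0.5, 0.9, -0.4]
grip_width: 0.0883
```

View pics/w12.png

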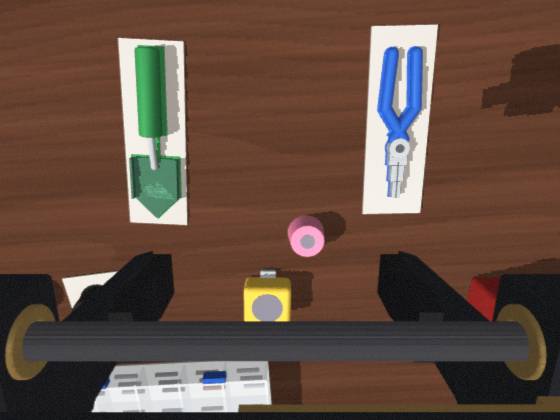

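View pics/top12.png

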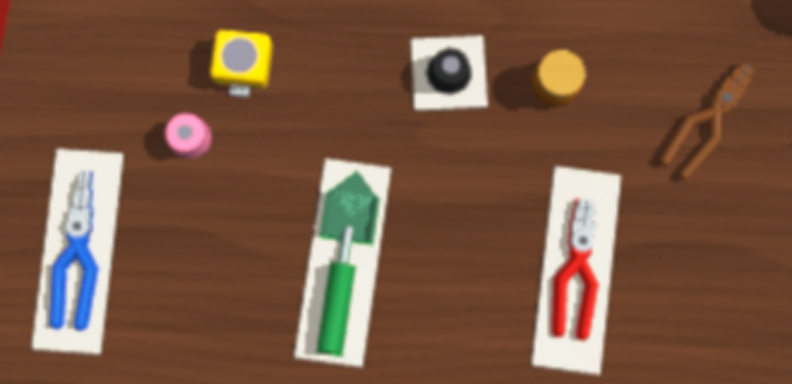

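All four are in place by eye. I'll quantify that.

Run:
```python
from h import *
import pickle
def rel(w,pp): return T(np.array([w])-np.array(pp[:2]),(0,0,-pp[2]))[0]*1e3
def pr(im,cal,uv):
    c,s,a=padrect(im,cal,uv);return (c[0]/1e3,c[1]/1e3,np.radians(a)),s
def dark(im,box):
    g=cv2.cvtColor(im,cv2.COLOR_BGR2GRAY);l,t,r,b=box;k=np.zeros(g.shape,bool);k[t:b,l:r]=g[t:b,l:r]<115;return k
cal,im=pickle.load(open("w12.pkl","rb"))
pp,s=(np.r_[.4743,.3445,np.radians(-2.3)],0)
pm,s=pr(im,cal,(385,50));print("padL",np.round(pm,4),np.round(s,1))
for b in blobs(dark(im,(395,144,404,153)),5): print("boss",b[1],"rel pad (25,0):",rel(ray(cal,b[1],.017)[0],pp).round(1))
m=masks(im)["blue"];m[:,:360]=0;m[:,440:]=0;m[140:]=0;m[:40]=0
tipuv=(394.5,196);print("tip (85,0)",rel(ray(cal,tipuv,.013)[0],pp).round(1))
for n,uv in(("ends",[(391.5,49),(415.5,49)]),): print(n,[rel(x,pp).round(1) for x in ray(cal,uv,.012)])
pp=(.4699,.0575,np.radians(-6.4));pm,s=pr(im,cal,(120,150));print("padT",np.round(pm,4),np.round(s,1))
print("trowel tip (98,0)",rel(ray(cal,(158,218),.006)[0],pp).round(1))
for st,cc,b in blobs(masks(im)["green"],300):
    w=ray(cal,np.argwhere(b)[:,::-1],.016);v=np.linalg.eigh(np.cov(w.T))[1][:,1];print(st,cc,"rel",rel(w.mean(0),pp).round(1),"dyaw",(np.degrees(np.arctan(v[1]/v[0]))+6.4).round(2))
cal,im=pickle.load(open("w11.pkl","rb"))
h=cv2.cvtColor(im,cv2.COLOR_BGR2HSV);d=(h[...,1]<60)&(h[...,2]>100);d[:214]=0;d[238:]=0;d[:,:218]=0;d[:,243:]=0
for st,cc,b in blobs(d,20):print("dot",st,cc,"wrt disc",((ray(cal,cc,.037)[0]-[.6833,-.0525])*1e3).round(1))
cal,im=pickle.load(open("t12.pkl","rb"));pp,s=pr(im,cal,(350,250));print("padC",np.round(pp,4),np.round(s,1))
h=cv2.cvtColor(im,cv2.COLOR_BGR2HSV)
d=(h[...,1]<60)&(h[...,2]>80);d[:170]=0;d[184:]=0;d[:,:293]=0;d[:,303:]=0
for st,cc,b in blobs(d,4):print("top dot",cc,(ray(cal,cc,.037)[0]*1e3).round(1),"disc seen 683.5,-51.4 in top")
```

```text
padL [ 0.4742  0.3446 -0.0403] [215.3  72.5]
boss [399.4, 148.2] rel pad (25,0): [24.4  0.4]
tip (85,0) [82.7  0. ]
ends [array([-82.8, -14.6]), array([-82.2,  11.5])]
padT [ 0.4704  0.0582 -0.1123] [215.1  72.3]
trowel tip (98,0) [100.1   1.6]
[131, 46, 50, 172, 4209] [153.3, 126.3] rel [-11.8   4. ] dyaw 1.24
dot [222, 219, 17, 16, 221] [230.1, 226.3] wrt disc [ 0.4 -0.3]
padC [ 0.4687 -0.195  -0.1115] [217.2  72.7]
top dot [297.8, 170.4] [700.9 -52.3] disc seen 683.5,-51.4 in top
top dot [297.5, 176.5] [684.4 -51.9] disc seen 683.5,-51.4 in top
```

```bash
python3 -c "
from plant import *
print(hand_in(), read_state()['time_s'])"
```

```text
the job is handed in; nothing more can be done
the job is handed in; nothing more can be done
```

The job is handed in, at about 34 s of the 102 s allowed. All four things are on their pads, placed in the order asked: combination pliers, long-nose pliers, trowel, stopper. The gripper is open and clear of everything.

Last checks, as offsets from where each thing belongs:

| Thing | Offset from target |
|---|---|
| Combination pliers | within about 2 mm and 1° |
| Long-nose pliers | pivot under 1 mm; jaw tip about 2 mm (hand-read pixel) |
| Trowel | about 2 mm at the tip (hand-read pixel), about 1° |
| Stopper, upright | about 0.5 mm (wrist camera), about 1 mm (top camera) |

- **Combination pliers:** I measured these only just after placing them. After that I checked them only by eye, in the last top picture.
- **Left alone:** the jar, the tape measure, the pink stopper and the brown pliers all look unmoved in the last top picture, also by eye.
- **Disagreement:** one repeat fit of the trowel before the grasp gave 14.3° instead of 12.1°. That fit was poor, so I used 12.2°, which the first fit and the handle axis agreed on.

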